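# Sweep the key cups into the parts tray

### The job

Using the robot's fingers like a little brush, sweep the three loose brass key cups (domed discs) along the bench and through the open side of the wooden parts tray, so that each lies flat and wholly inside it. Keep them sliding on the bench at an easy pace: do not pick them up or flick them. Leave the other things on the bench where they are.

Things in the scene. Friction and masses are not known exactly. Their poses are not given: they have to be found in the camera images.
- cup_small: small key cup: a loose round brass disc with a shallow domed top, 32 mm in diameter and 12 mm high, 25 g give or take; lies flat on the bench, origin at the centre of its underside, z up; it slides on the bench when pushed and stops when the push stops
- cup_medium: medium key cup: a loose round brass disc with a shallow domed top, 38 mm in diameter and 12 mm high, 31 g give or take; lies flat on the bench, origin at the centre of its underside, z up; it slides on the bench when pushed and stops when the push stops
- cup_large: large key cup: a loose round brass disc with a shallow domed top, 46 mm in diameter and 13 mm high, 39 g give or take; lies flat on the bench, origin at the centre of its underside, z up; it slides on the bench when pushed and stops when the push stops
- tray: wooden parts tray screwed to the bench: three walls 28 mm high, 6 mm thick, the fourth side (mouth) open without a step; floor level with the bench, lined grey. Inside 180 mm wide (its x) by 110 mm deep (its y). Origin at the middle of the inside floor; in its frame the mouth is the plane y = -55 mm, the back wall's inner face y = +55, the side walls' inner faces x = -90 and +90
- weight: bystander: plain upright steel cylinder, 28 mm in diameter, 32 mm high, standing among the cups; origin at the centre of its underside
- jar: bystander: small amber jar with black cap, 38 mm in diameter, 46 mm high, standing; origin at the centre of its underside
- block: bystander: wooden block 70 x 40 x 30 mm (its x, y, z); origin at the centre of its underside
- barrel: bystander: black clarinet barrel with steel rings, standing, 33 mm in diameter, 50 mm high; origin at the centre of its underside
- screwdriver: bystander: screwdriver about 160 mm long lying along its x axis, under 35 mm high
- tin: bystander: flat round aluminium tin, 60 mm in diameter, 22 mm high; origin at the centre of its underside
Mind the look-alikes: they are no part of the job. Leave any blue or orange look-alike of the cup_small alone.

How it is judged (in metres and radians):
At the end, for the whole second after the job is handed in: All three brass cups lie flat on the floor of the tray, at rest, within its three walls and wholly behind the mouth (up to 3 mm of a rim may still stick out) (y of cup_small in the frame of tray between -0.042 and 0.055 m and x of cup_small in the frame of tray between -0.09 and 0.09 m and height (world z) of each of cup_small, cup_medium, cup_large below 0.006 m and angle between each of cup_small, cup_medium, cup_large's own z axis and vertical below 0.2 rad and linear speed of each of cup_small, cup_medium, cup_large below 0.02 m/s and y of cup_medium in the frame of tray between -0.039 and 0.055 m and x of cup_medium in the frame of tray between -0.09 and 0.09 m and y of cup_large in the frame of tray between -0.035 and 0.055 m and x of cup_large in the frame of tray between -0.09 and 0.09 m); the robot touches nothing.
It fails at once if a cup is lifted 20 mm off the bench (height (world z) of any of cup_small, cup_medium, cup_large above 0.02 m).
It fails at once if a cup is flicked (faster than 0.6 m/s) (linear speed of any of cup_small, cup_medium, cup_large above 0.6 m/s).
It fails at once if another thing on the bench is moved by more than 15 mm (distance of any of weight, jar, block, barrel, screwdriver, tin from where it was at the start of the episode above 0.015 m).
It fails at once if another thing on the bench is tipped over (angle between any of weight, jar, block, barrel, tin's own z axis and vertical above 0.5 rad).
It also fails if it takes over 64 s, if anything falls off the work surface, if the arm or the gripper's body presses on something with over 40 N, if the wrist force passes 120 N, or if a joint passes its speed limit or range.

### The arm

A 7-joint arm with a two-finger parallel gripper is mounted at the origin on the work surface. World frame = base frame: x ahead of the robot, y to its left, z up, the work surface at z = 0. Lengths are in mm, angles in rad, forces in N, time in s.
With the tool pointing down it reaches from about 400 to 875 mm from the base axis. Payload 19.3 kg.
Tool frame: the origin (TCP) lies at the very end of the fingers, on their centre line; the grasp point (between the pads) lies 19 mm behind it (grip_point_offset is the z of the grasp point in the tool frame, in mm); z points along the fingers, y is the line along which they close (so a half turn about z gives the same grasp; the last joint's range is limited). The gripper opens to 85 mm and grips with 20 to 120 N. Pads are 22 mm wide; open, the fingers measure 114 mm over their backs; the gripper's body (76 mm by 85 mm) begins 54 mm behind the grasp point. The pads swing forward as they close: fully open they stand 13 mm farther back than shut.
Start: joints at [1.113, 0.521, -0.036, 1.599, 0.021, 1.021, -0.113], TCP at [236.317, -578.592, 231.291] pointing down, gripper open.
Joint ranges: [-2.91, 2.91], [-0.3, 2.13], [-1.5, 1.42], [0.17, 2.43], [-1.26, 4.41], [0.16, 1.93], [-2.52, 2.52]. Speed limits (rad/s): [1.89, 1.89, 2.39, 2.39, 3.01, 3.01, 3.01].

### API

Orientations are given as a 3x3 rotation matrix whose columns are the frame's x, y, z axes.
In Python, from workcell import movep, movel, goto_joints, open_gripper, clamp, wait, inverse_kinematics, read_state, camera, PlanningError, finish_job, grip_point_offset gives the robot as it stands. Calls block until the motion is done:
- movep(position, orientation): joint-space move of the TCP to a pose.
- movel(position, frame=None, max_speed=150, guard=None): straight line of the TCP; frame=None keeps the orientation; max_speed is the mean speed in mm/s. With guard (N) it stops when the force on the tool has changed by that much, and returns True; else False.
- goto_joints(angles): joint-space move.
- open_gripper() and clamp(): open the fingers fully, or close them until they stop; the grip force is fixed at half the most.
- wait(seconds).
- inverse_kinematics(position, orientation): joint angles nearest the present ones, or None.
- read_state(): the state.
- camera(name): name is "scene" or "top" or "wrist"; returns a dict with "image" (400x640x3 uint8, blue, green, red), "range_z" (400x640 float32, mm along the optical axis (not along the pixel's ray), 0 where there is no reading), "fx", "fy", "cx", "cy" (pixels), "cam_to_world" (4x4, takes a point from camera to world coordinates). Camera axes: x right, y up, looking along -z (the intrinsics and any distortion apply to the point x, -y, -z); pixel columns grow to the right and rows downward; lengths in mm; the calibration is good to about 2 mm. The wrist camera is an equidistant fisheye: a pixel r from the principal point sees the ray r / f radians off the axis. A picture is of the moment at which its call begins.
A pose or a line that the arm cannot do raises PlanningError and nothing moves.
- finish_job(): hands the job in; it is judged then, once.
The state is a dict: "time": time; "qpos": joint angles; "qvel": joint speeds; "joint_efforts": joint torques, N m; "eef_pos": TCP position; "tool_rot": TCP orientation; "ft_force": force on the tool from outside, world axes, zero at the start; "torque": the same for the moment, N m; "finger_gap": finger opening in mm; "gripper_force": force on a finger pad.
Only numpy, scipy, OpenCV 4.12 (cv2) and the standard library are available. Lean on these libraries where they do the work, as an engineer would, in place of code of your own. Each camera call takes 0.05 s, during which the arm holds its last target. There are 200 camera calls.

## Working session

There is one attempt and no reset: what is moved stays moved. The work goes in short steps, each a Python script; the robot and the scene stay as the last script left them, time stands still between calls to the robot, and variables do not carry over. Pictures are saved under pics/ and viewed, at most 10 in all, crops included, and the job is handed in when it is done.

```bash
ls; mkdir -p pics; python3 - <<'E'
from workcell import *
import cv2,numpy as np
for n in("top","scene"):
    c=camera(n); cv2.imwrite(f"pics/{n}0.png",c["image"]); np.savez(f"{n}0.npz",**c)
    print(n,c["fx"],c["fy"],c["cx"],c["cy"],np.round(c["cam_to_world"],3).tolist())
print(read_state()["time"],grip_point_offset)
E
```

```text
pics
top 513.9350159577167 513.9350159577167 320.8350363889884 200.79299352137028 [[0.013, 0.982, -0.19, 362.089], [-1.0, 0.013, -0.002, 3.52], [0.001, 0.19, 0.982, 1291.747], [0.0, 0.0, 0.0, 1.0]]
scene 406.02110281925206 406.02110281925206 325.6197849922917 199.6254471499324 [[-0.62, -0.592, 0.515, 1147.551], [0.784, -0.452, 0.425, 483.848], [-0.019, 0.667, 0.745, 835.442], [0.0, 0.0, 0.0, 1.0]]
0.1 -18.700000000000003
```

View pics/top0.png

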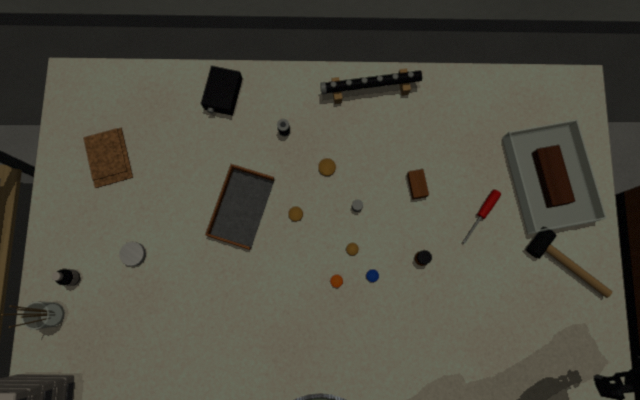

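View pics/scene0.png

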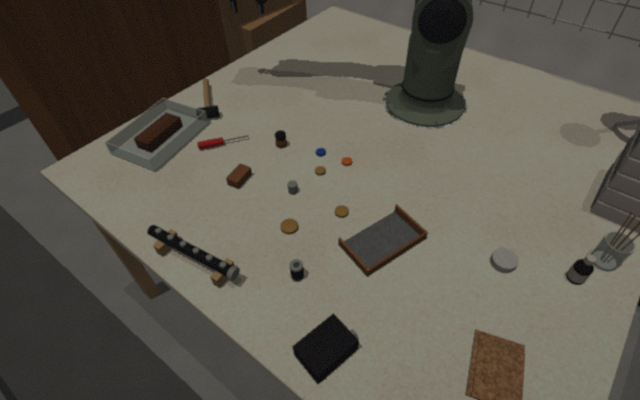

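The top view shows the brass cups at (328,167) large, (296,214) medium and (352,249) small. The orange (337,281) and blue (372,276) discs are look-alikes and the weight is at (357,206). The tray is at (240,207) with its mouth facing right. In the scene view the cups are at (289,226), (342,211) and (320,170).

```bash
cat > v.py <<'E'
import numpy as np,cv2
def ray(c,uv):
    T=c["cam_to_world"]; d=np.array([(uv[0]-c["cx"])/c["fx"],-(uv[1]-c["cy"])/c["fy"],-1.])
    return T[:3,3],T[:3,:3]@d
def plane(c,uv,z):
    o,d=ray(c,uv); return (o+d*(z-o[2])/d[2])
def tri(a,ua,b,ub):
    o1,d1=ray(a,ua);o2,d2=ray(b,ub)
    s=np.linalg.lstsq(np.c_[d1,-d2],o2-o1,rcond=None)[0]
    p,q=o1+d1*s[0],o2+d2*s[1]; return (p+q)/2,np.linalg.norm(p-q)
def brass(c,box,lo=(10,90,60),hi=(28,255,255)):
    x,y,w,h=box; m=cv2.inRange(cv2.cvtColor(c["image"],cv2.COLOR_BGR2HSV),lo,hi)
    k=np.zeros_like(m);k[y:y+h,x:x+w]=m[y:y+h,x:x+w]
    n,_,st,ce=cv2.connectedComponentsWithStats(k)
    return [(int(s[4]),ce[i].round(1)) for i,s in enumerate(st) if i and s[4]>12]
E
python3 - <<'E'
from v import *
t=dict(np.load("top0.npz"));s=dict(np.load("scene0.npz"))
ims=t["image"];h=cv2.cvtColor(ims,cv2.COLOR_BGR2HSV)
for p in[(328,167),(296,214),(352,249),(337,281),(372,276),(260,205),(310,167)]:print(p,h[p[1],p[0]])
print(brass(t,(275,140,120,150)));print(brass(s,(260,140,110,105)))
for n,a,b in[("L",(328,167),(289,226)),("M",(296,214),(342,211)),("S",(352,249),(320,170)),("weight",(357,203),(293,184)),("jar",(423,257),(280,134)),("barrel",(284,123),(297,263))]:
    p,e=tri(t,a,s,b);print(n,p.round(),round(e,1),"top@z11",plane(t,a,11).round(),"rz z",)
def depth(c,u,v):
    o,d=ray(c,(u,v));return (o+d*c["range_z"][v,u]).round()
for n,q in dict(L=(328,167),M=(296,214),S=(352,249),bench=(320,225),floor=(240,210)).items():print(n,depth(t,*q))
c=t["image"][140:300,190:440];cv2.imwrite("pics/crop0.png",cv2.convertScaleAbs(cv2.resize(c,None,fx=3.2,fy=3.2,interpolation=2),alpha=1.8))
E
```

```text
(328, 167) [ 18 186  85]
(296, 214) [ 18 185  88]
(352, 249) [ 18 183  89]
(337, 281) [ 14 238 102]
(372, 276) [110 218  75]
(260, 205) [20 17 44]
(310, 167) [ 25  47 103]
[(242, array([326.7, 166.3])), (177, array([295.3, 213.5])), (128, array([352. , 248.8])), (146, array([336.1, 280.6]))]
[(75, array([346.5, 160.8])), (67, array([319.7, 170.3])), (123, array([341.2, 210.9])), (199, array([288.8, 225.8])), (24, array([342. , 241.4]))]
L [702. -11.   1.] 1.2 top@z11 [699. -12.  11.] rz z
M [577.  69.   2.] 0.8 top@z11 [576.  68.  11.] rz z
S [490. -75.   4.] 2.2 top@z11 [489. -74.  11.] rz z
weight [601. -84.  31.] 2.9 top@z11 [606. -86.  11.] rz z
jar [ 470. -246.   42.] 4.9 top@z11 [ 472. -250.   11.] rz z
barrel [800. 104.  54.] 5.8 top@z11 [816. 105.  11.] rz z
L [699. -12.  13.]
M [575.  68.  15.]
S [489. -74.  12.]
bench [550.   7.  -1.]
floor [586. 211.   1.]
```

View pics/crop0.png

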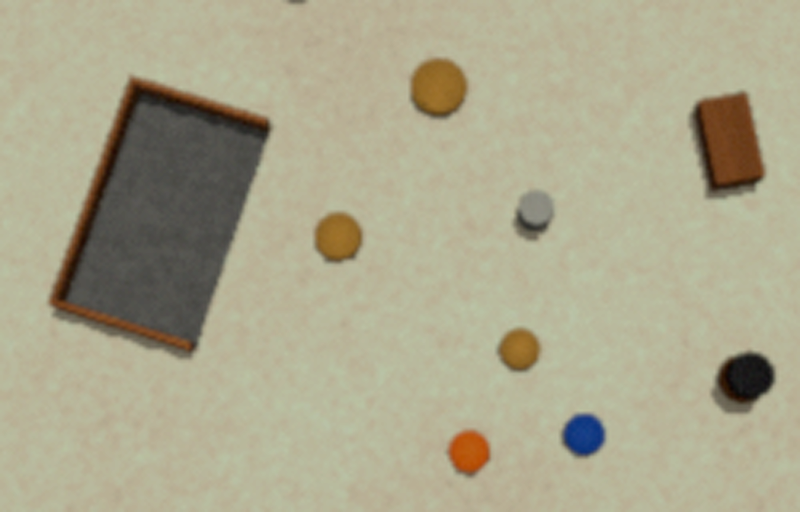

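The crop confirms three plain brass discs: large (438,87), medium (338,237) and small (520,349). The look-alikes are orange (469,451) and blue (584,434), and the grey weight is at (536,210). The wall-top corners of the tray are at (133,80), (53,302), (268,127) and (193,350). Next I compute the tray frame, the push lanes and the clearances.

```bash
cat >> v.py <<'E'
def tray():
    t=dict(np.load("top0.npz")); P=[plane(t,(190+u/3.2-.3,140+w/3.2-.3),28)[:2] for u,w in[(133,80),(53,302),(193,350),(268,127)]]
    b=(P[0]+P[1])/2; m=(P[2]+P[3])/2
    xa=(P[0]-P[1])+(P[3]-P[2]); xa/=np.linalg.norm(xa); ya=np.array([-xa[1],xa[0]])
    if ya@(b-m)<0: ya=-ya
    o=m+ya*55   # mouth plane is wall end
    return o,xa,ya,P
def cups(c):
    m=cv2.inRange(cv2.cvtColor(c["image"],cv2.COLOR_BGR2HSV),(16,120,40),(22,215,255)); m[:,:205]=0;m[:,390:]=0;m[:150]=0;m[300:]=0
    n,_,st,ce=cv2.connectedComponentsWithStats(cv2.morphologyEx(m,cv2.MORPH_OPEN,np.ones((3,3),np.uint8)))
    return sorted([(int(s[4]),plane(c,ce[i],9)[:2].round(1)) for i,s in enumerate(st) if i and s[4]>60],key=lambda q:-q[0])
E
python3 - <<'E'
from v import *
from workcell import inverse_kinematics as ik,read_state
o,x,y,P=tray();print(o,x,y,[((p-o)@x,(p-o)@y) for p in P])
t=dict(np.load("top0.npz"));C=cups(t);print(C)
h=cv2.cvtColor(t["image"],cv2.COLOR_BGR2HSV);m=cv2.inRange(h,(100,120,40),(120,255,255));m[:200]=0
n,_,st,ce=cv2.connectedComponentsWithStats(m);print("blue",[(s[4],plane(t,ce[i],9).round()) for i,s in enumerate(st) if i and s[4]>50])
print("tool",read_state()["tool_rot"])
T={0:(45,15),1:(0,15),2:(-50,10)}
for i,(a,p) in enumerate(C[:3]):
    q=o+T[i][0]*x+T[i][1]*y; d=(q-p);L=np.linalg.norm(d);d/=L
    for sg in(1,-1):
        e=sg*np.array([d[0],d[1],0]);z=np.array([0,0,-1.]);R=np.c_[e,np.cross(z,e),z]
        R2=np.c_[np.cross(e,z),e,z]
        print(i,sg,p,q.round(),d.round(2),round(L),[None if (j:=ik([*(p+d*k),zz],Q)) is None else j.__class__ and np.round(j,1)[-1] for Q in(R,R2) for k,zz in((-50,60),(-50,4),(L-20,4))])
E
```

```text
[588.07398429 204.7075448 ] [ 0.95825092 -0.28592862] [0.28592862 0.95825092] [(np.float64(96.5003966503777), np.float64(59.52975458378961)), (np.float64(-89.32454400979458), np.float64(60.01697248907382)), (np.float64(-92.14801215725304), np.float64(-55.24360895264209)), (np.float64(92.14801215725305), np.float64(-54.75639104735787))]
[(227, array([699.9,  -8. ])), (161, array([577.1,  69.8])), (111, array([489.9, -73.8]))]
blue [(np.int32(110), array([ 425., -124.,    9.]))]
tool [[ 9.25767280e-01  3.78093552e-01 -4.57217536e-04]
 [ 3.78093820e-01 -9.25766834e-01  9.12466104e-04]
 [-7.82792805e-05 -1.01760239e-03 -9.99999479e-01]]
0 1 [699.9  -8. ] [635. 206.] [-0.29  0.96] 224 [np.float64(-0.0), np.float64(-0.1), np.float64(-0.5), np.float64(1.4), np.float64(1.3), np.float64(0.8)]
0 -1 [699.9  -8. ] [635. 206.] [-0.29  0.96] 224 [np.float64(-2.5), np.float64(-2.5), np.float64(-2.5), np.float64(-1.4), np.float64(-1.4), np.float64(-1.8)]
1 1 [577.1  69.8] [592. 219.] [0.1  0.99] 150 [np.float64(-0.6), np.float64(-0.7), np.float64(-0.9), np.float64(0.7), np.float64(0.6), np.float64(0.4)]
1 -1 [577.1  69.8] [592. 219.] [0.1  0.99] 150 [np.float64(-2.5), np.float64(-2.5), np.float64(1.8), np.float64(-1.9), np.float64(-1.8), np.float64(-2.2)]
2 1 [489.9 -73.8] [543. 229.] [0.17 0.98] 307 [np.float64(-0.4), np.float64(-0.5), np.float64(-1.1), np.float64(1.0), np.float64(0.9), np.float64(0.3)]
2 -1 [489.9 -73.8] [543. 229.] [0.17 0.98] 307 [np.float64(-2.5), np.float64(-2.5), np.float64(1.6), np.float64(-1.6), np.float64(-1.6), np.float64(-2.4)]
```

```bash
cat > push.py <<'E'
from v import *
from workcell import *
def push(p,tgt,r,speed=100):
    """sweep a cup at world p to tray-frame tgt with the closed fingers' broad side"""
    o,x,y,_=tray(); q=o+tgt[0]*x+tgt[1]*y; d=q-p; d/=np.linalg.norm(d)
    z=np.array([0,0,-1.]);e=np.array([*d,0]);R=np.c_[e,np.cross(z,e),z]
    a=p-d*(r+11+14); b=q-d*(r+11)
    movep([*a,70],R); movel([*a,4]); movel([*b,4],max_speed=speed)
    f=read_state()["ft_force"]; movel([*(b-d*12),4]); movel([*(b-d*12),80])
    return np.round(f,1)
def look(name=None):
    c=camera("top"); o,x,y,_=tray()
    if name: cv2.imwrite(name,cv2.convertScaleAbs(cv2.resize(c["image"][140:300,190:440],None,fx=3.2,fy=3.2,interpolation=2),alpha=1.8))
    print(round(read_state()["time"],1),[(n,p,((p-o)@[*zip(x,y)]).round(1)) for n,p in cups(c)])
E
python3 - <<'E'
from push import *
clamp()
print(push(np.array([577.1,69.8]),(45,20),19))
s=read_state();print(s["finger_gap"],s["time"])
look("pics/a.png")
E
```

```text
[-0.6  0.6 -0.6]
-0.0008854694864507745 6.7
6.8 [(229, array([700. ,  -8.4]), array([ 168.2, -172.2]))]
```

View pics/a.png

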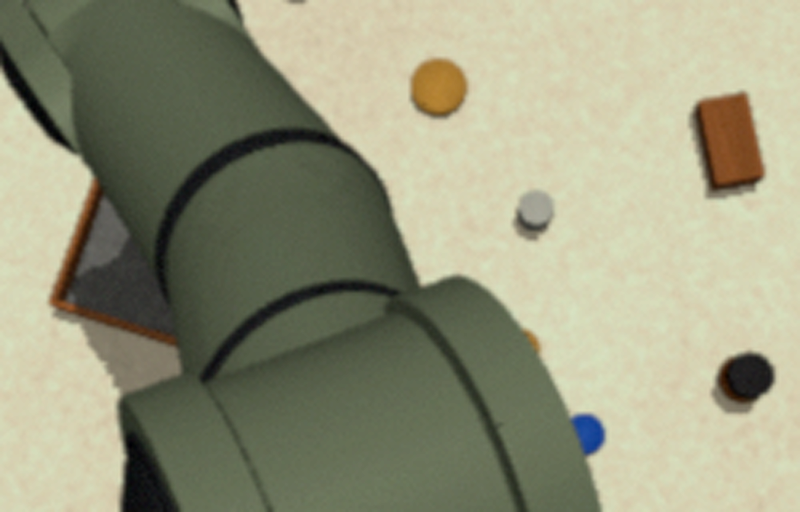

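The arm hides the tray in the top view; the large cup is unmoved at (438,87). I'll check the medium cup with the scene camera.

```bash
cat >> push.py <<'E'
def looks(name=None):
    c=camera("scene"); o,x,y,_=tray()
    m=cv2.inRange(cv2.cvtColor(c["image"],cv2.COLOR_BGR2HSV),(15,120,40),(23,215,255)); m[:150]=0;m[285:]=0;m[:,:260]=0;m[:,440:]=0
    n,_,st,ce=cv2.connectedComponentsWithStats(cv2.morphologyEx(m,cv2.MORPH_OPEN,np.ones((3,3),np.uint8)))
    if name: cv2.imwrite(name,cv2.convertScaleAbs(cv2.resize(c["image"][140:290,240:450],None,fx=3.5,fy=3.5,interpolation=2),alpha=1.8))
    print(round(read_state()["time"],1))
    for i,s in enumerate(st):
        if i and s[4]>20: p=plane(c,ce[i],7)[:2]; print("scene",s[4],ce[i].round(),p.round(1),((p-o)@[*zip(x,y)]).round(1))
E
python3 -c "
from push import *
looks('pics/b.png')"
```

```text
6.8
scene 56 [320. 170.] [493.7 -74. ] [ -10.7 -294. ]
scene 175 [289. 226.] [704.6  -7.6] [ 172.4 -170.2]
scene 154 [374. 252.] [638.  211.2] [46.  20.5]
```

View pics/b.png

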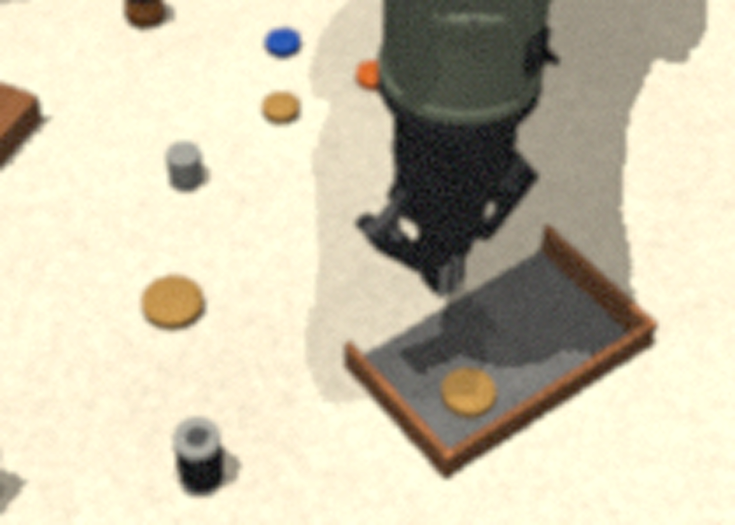

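The medium cup is in the tray, at (468,391) in the crop, within a millimetre of its target. Next the large cup, aimed at (-50,10).

```bash
python3 -c "
from push import *
print(push(np.array([701.,-8.]),(-50,10),23)); looks('pics/c.png')"
```

```text
[ 0.2 -0.4 -0.3]
12.7
scene 56 [320. 170.] [493.7 -74. ] [ -10.7 -294. ]
scene 197 [399. 231.] [544.9 227.4] [-47.8   9.4]
scene 154 [374. 252.] [638.  211.2] [46.  20.5]
```

View pics/c.png

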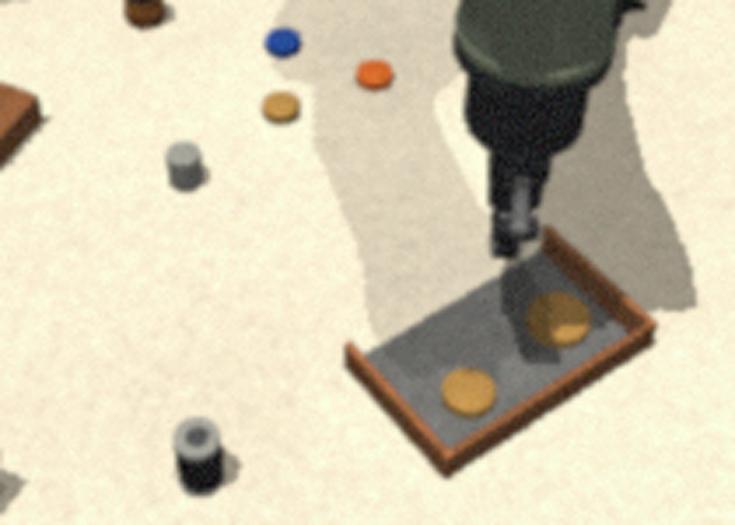

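The large cup is inside as well, at (558,318). Now the small one (281,107), aimed at the gap between the other two.

```bash
python3 -c "
from push import *
print(push(np.array([491.,-74.]),(2,-2),16)); movel([520,60,200]); looks('pics/d.png')"
```

```text
[-0.1 -0.6 -0.2]
19.9
scene 207 [399. 231.] [544.6 226.9] [-48.    8.8]
scene 106 [380. 238.] [594.2 200. ] [ 7.2 -2.7]
scene 155 [374. 252.] [638. 211.] [46.  20.3]
```

View pics/d.png

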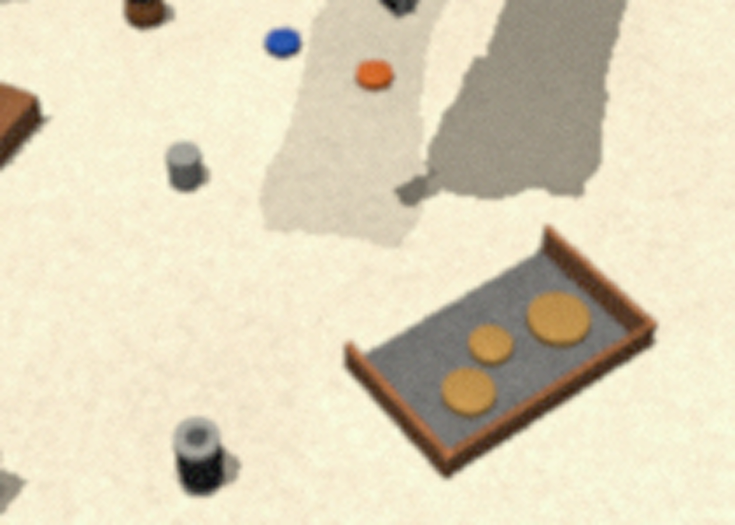

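All three cups lie flat inside the tray, at (558,318), (490,344) and (468,391). The other things in view haven't moved and the arm is clear, so I'm handing in.

```bash
python3 -c "
from workcell import *
print(finish_job())"
```

```text
the job is handed in; nothing more can be done
None
```

I swept all three brass cups into the tray, where they lay flat and well behind the mouth in the last picture, and handed the job in at about 20 s; the other things in view had not moved, and no verdict was returned.

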